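Close the wax tin and bring off its outer lid

TASK

The two lids of the open sealing-wax tin stand nested beside it, and the tin is to be left closed by its inner lid while the outer lid goes off for a new label. Take the nested lids together by the inner lid's two side tabs, lower them onto the tin until the inner lid is fully home, and let go of the tabs; then take the outer lid by its knob and lift it straight off, leaving the inner lid undisturbed on the tin. Finish still holding the outer lid level, its lower edge more than 10 cm above the table; do not drop the lids, drag or tip the tin, or disturb the things lying around.

Things in the scene. Friction and masses are not known exactly. Their poses are not given: they have to be found in the camera images.
- tin: Open olive-green tin with sealing-wax sticks in it, loose, about 0.7 kg. Body 50 (its x) x 92 (its y) x 34 mm high; above it a neck 42 x 84 mm rises to z = 56 mm, its upper 9 mm tapering in by nearly 2 mm a side as lead-in. Origin: centre of the underside, z up. The inner lid fits over the neck; a half turn is the same.
- shoulder (a point): Centre of the tin at the level of its shoulder, 34 mm above the tin's underside: the inner lid's lower edge rests on this level when it is fully home.
- inner_lid: Olive-green cap 50 (its x) x 92 (its y) x 34 mm high, 0.12 kg, 1.5 mm play a side on the neck. A finger tab at the middle of each long side (+x, -x), 28 mm along y, z 14 to 30 mm, passes through a slot of the outer lid, 5 mm proud of it; tab faces 68 mm apart: pinched there it carries both lids. Origin: centre of lower edge, z up; first on the table, at home 34 mm above the tin's origin.
- tabs (a point): Point midway between the inner lid's two tabs, at the middle of their height: 22 mm above the inner lid's lower edge.
- outer_lid: Olive-green cap 58 (its x) x 100 (its y) x 34 mm high, 0.1 kg, with a dark wooden knob on top. It only rests on the inner lid's top, 1.5 mm play a side; slots 33 mm wide, open below, in its long sides clear the tabs. Nested, its origin is 3 mm above the inner lid's and the axes match. Origin: centre of lower edge, z up.
- knob (a point): Centre of the gripping part of the outer lid's knob, 55 mm above the outer lid's lower edge. The knob is 20 mm in diameter here (straight from 46 to 59 mm; top at 62 mm, rising 28 mm from the lid's top plate).
- wax_seal: Bystander: wax seal with a turned wooden handle, standing, 23 mm in diameter, 108 mm tall. Origin: centre of the underside.
- block_stamp: Bystander: small wooden block stamp, 30 x 46 x 34 mm. Origin: centre of the underside.
- thread_spool: Bystander: wooden thread spool, standing, 33 mm in diameter, 40 mm tall. Origin: centre of the underside.
- wax_stick: Bystander: stick of sealing wax lying on the table, 12 x 88 (its y) x 11 mm. Origin: centre of the underside.
Mind the look-alikes: they are no part of the job. Leave any orange or purple look-alike of the outer_lid alone.

How it is judged (in metres and radians):
On the way, in this order (a step that is already met when the one before it is completed fails the run):
1. the nested lids are lifted clear together (height (world z) of inner_lid above 0.05 m and z of outer_lid in the frame of inner_lid between 0 and 0.006 m and angle between the z axis of outer_lid and the z axis of inner_lid, either way round below 0.06 rad), for 0.1 s.
2. the inner lid is home on the tin with the outer lid still over it, and its tabs are let go (z of inner_lid in the frame of tin between 0.03 and 0.037 m and horizontal distance between inner_lid and shoulder below 0.004 m and angle between the z axis of inner_lid and the z axis of tin, either way round below 0.06 rad and angle between the y axis of inner_lid and the y axis of tin, either way round below 0.12 rad and z of outer_lid in the frame of inner_lid between 0 and 0.006 m and angle between the z axis of outer_lid and the z axis of inner_lid, either way round below 0.06 rad and contact force between the fingers and inner_lid below 0.1 N), for 0.2 s.
At the end, for the whole second after the job is handed in: Outer lid held still by the gripper, level within 0.2 rad, lower edge over 100 mm above the table, touching neither tin nor inner lid; inner lid home (within 3 mm of the shoulder, centred within 4 mm, level), untouched; tin upright, within 25 mm of its start (height (world z) of outer_lid above 0.1 m and angle between outer_lid's own z axis and vertical below 0.2 rad and linear speed of outer_lid below 0.03 m/s and contact force between the fingers and outer_lid above 0.5 N and contact force between outer_lid and inner_lid below 0.05 N and contact force between outer_lid and tin below 0.05 N and contact force between the fingers and inner_lid below 0.1 N and contact force between the fingers and tin below 0.1 N and linear speed of inner_lid below 0.02 m/s and angle between tin's own z axis and vertical below 0.05 rad and distance of tin from where it was at the start of the episode below 0.025 m and z of inner_lid in the frame of tin between 0.03 and 0.037 m and horizontal distance between inner_lid and shoulder below 0.004 m and angle between the z axis of inner_lid and the z axis of tin, either way round below 0.06 rad and angle between the y axis of inner_lid and the y axis of tin, either way round below 0.12 rad); the arm keeps its last pose, push and grip.
It fails at once if the outer lid comes off the inner lid while the inner lid is not home on the tin, or pulls it off (z of outer_lid in the frame of inner_lid above 0.009 m and not (z of inner_lid in the frame of tin between 0.03 and 0.037 m and horizontal distance between inner_lid and shoulder below 0.004 m and angle between the z axis of inner_lid and the z axis of tin, either way round below 0.06 rad and angle between the y axis of inner_lid and the y axis of tin, either way round below 0.12 rad)).
It fails at once if the lids are let go in the air (height (world z) of inner_lid above 0.056 m and contact force between the fingers and inner_lid below 0.02 N).
It fails at once if the outer lid is dropped after it was taken off (z of outer_lid in the frame of inner_lid above 0.02 m and contact force between the fingers and outer_lid below 0.02 N).
It fails at once if the tin is dragged or tipped (distance of tin from where it was at the start of the episode above 0.025 m or angle between tin's own z axis and vertical above 0.2 rad).
It fails at once if a bystander is disturbed (distance of any of wax_seal, block_stamp, thread_spool, wax_stick from where it was at the start of the episode above 0.015 m).
It also fails if it takes over 48 s, if anything falls off the work surface, if the arm or the gripper's body presses on something with over 40 N, if the wrist force passes 120 N, or if a joint passes its speed limit or range.

ROBOT

A 7-joint arm with a two-finger parallel gripper is mounted at the origin on a cart in front of the work surface, level with it; the furniture and walls round the work are solid. World frame = base frame: x ahead of the robot, y to its left, z up, the work surface at z = 0. Lengths are in m, angles in degrees, forces in N, time in s.
With the tool pointing down it reaches from about 0.35 to 0.775 m from the base axis. Payload 3.1 kg.
Tool frame: the origin (TCP) lies on the centre line of the jaws, within the pads' length; the fingertips stand 17 mm ahead of it and the grasp point (between the pads) lies 2 mm behind it (robot.tip_reach is the distance from the TCP to the fingertips, in m); z points along the fingers, y is the line along which they close (so a half turn about z gives the same grasp; the last joint's range is limited). The gripper opens to 85 mm and grips with 20 to 120 N. Pads are 22 mm wide; open, the fingers measure 114 mm over their backs; the gripper's body (76 mm by 85 mm) begins 54 mm behind the grasp point. The pads swing forward as they close: fully open they stand 13 mm farther back than shut.
Start: joints at [-78.134, 17.813, 0.802, 86.603, -0.252, 75.585, -1.558], TCP at [0.135, 0.533, 0.248] pointing down, gripper open.
Joint ranges: [-154.91, 154.91], [-16.99, 109.72], [-72.82, 74.43], [7.12, 147.25], [-82.49, 262.49], [11.32, 116.49], [-174.64, 174.64]. Speed limits (degrees/s): [159.86, 159.86, 180, 180, 180, 180, 180].

INTERFACE

Orientations are given as [roll, pitch, yaw] about the fixed x, y, z axes, in that order (R = Rz(yaw) Ry(pitch) Rx(roll)).
In Python, from station import robot, fingers, vision, workorder, recognise gives the robot as it stands. Calls block until the motion is done:
- robot.move_to(position, orientation): joint-space move of the TCP to a pose.
- robot.line_to(position, orientation=None, velocity=0.15, f_stop=None): straight line of the TCP; orientation=None keeps the orientation; velocity is the mean speed in m/s. With f_stop (N) it stops when the force on the tool has changed by that much, and returns True; else False.
- robot.move_j(angles): joint-space move.
- fingers.gripper_to(opening, force=None): opening from 0.0 (shut) to 1.0 (fully open); force is the grip in N (None keeps the last); returns when the fingers have stopped.
- robot.pause(seconds).
- robot.inverse_kinematics(position, orientation): joint angles nearest the present ones, or None.
- vision.grab_frame(name): name is "scene" or "top" or "wrist"; returns the picture (480x640x3 uint8, red, green, blue); there is no depth.
- vision.calibration(name): a dict with "mtx" (3x3 intrinsics, pixels), "extrinsics" (4x4, takes a point from world to camera coordinates); the wrist camera has in their place "T_tool_cam" (4x4, takes a point from camera to tool coordinates, whose origin is the TCP and whose axes are the flange's). Camera axes: x right, y up, looking along -z (the intrinsics and any distortion apply to the point x, -y, -z); pixel columns grow to the right and rows downward; lengths in m; the calibration is good to about 2 mm. A picture is of the moment at which its call begins: read the wrist's pose just before it. calibration takes no time and is no camera call.
A pose or a line that the arm cannot do raises robot.PlanningError and nothing moves.
- workorder.close_job(): hands the job in; it is judged then, once.
Trained networks look in the newest picture that a camera, given by its name, has taken for a name from the list of things; names that differ only in an ending like _2 or _b are one class to them, and where a whole thing is asked for, a point or a joint stands for the part that bears it (a point fixed in the world has none). Each returns a list of dicts, best first, with "p" (0 to 1); they miss things now and then, are a little off and sometimes report something else, mostly with a low value. They report only what shows in the picture. A call takes as long as a camera call. They do not tell look-alikes from the thing itself.
- recognise(label, camera): "rect" ([centre column, centre row, width, height] in pixels, round what is visible of it).
Readings, each from a call of its own:
- robot.current_time_s(): time.
- robot.current_joint_positions(): joint angles.
- robot.current_dq(): joint speeds.
- robot.current_joint_torque(): joint torques, N m.
- robot.current_tool_pos(): TCP position.
- robot.current_eef_rot(): TCP orientation.
- robot.current_contact_force(): force on the tool from outside, world axes, zero at the start.
- robot.current_torque(): the same for the moment, N m.
- robot.current_finger_gap(): opening from 0.0 (shut) to 1.0 (fully open).
- robot.current_gripper_force(): force on a finger pad.
Only numpy, scipy, OpenCV 4.12 (cv2) and the standard library are available. Lean on these libraries where they do the work, as an engineer would, in place of code of your own. Each camera call takes 0.05 s, during which the arm holds its last target. There are 200 camera calls.

## Working session

There is one attempt and no reset: what is moved stays moved. The work goes in short steps, each a Python script; the robot and the scene stay as the last script left them, time stands still between calls to the robot, and variables do not carry over. Pictures are saved under pics/ and viewed, at most 10 in all, crops included, and the job is handed in when it is done.

```bash
mkdir -p pics; ls
cat > h.py <<'E'
import numpy as np, cv2
from station import robot, fingers, vision, workorder, recognise
def grab(n,f=None):
    im=vision.grab_frame(n)
    if f: cv2.imwrite('pics/'+f,im[:,:,::-1])
    return im
def E(n,T=None):
    c=vision.calibration(n)
    return np.array(c['mtx']), (np.array(c['extrinsics']) if T is None else T), c
def proj(P,K,X):
    P=np.atleast_2d(P); q=(X[:3,:3]@P.T).T+X[:3,3]
    q=q*[1,-1,-1]; u=(K@q.T).T
    return u[:,:2]/u[:,2:]
def back(uv,z,K,X):
    uv=np.atleast_2d(uv); d=np.linalg.solve(K,np.c_[uv,np.ones(len(uv))].T).T*[1,-1,-1]
    R=X[:3,:3]; o=-R.T@X[:3,3]; d=d@R
    return o+d*((z-o[2])/d[:,2])[:,None]
E
python3 - <<'E'
from h import *
for n in ('scene','top'):
    grab(n,n+'0.png'); K,X,c=E(n); print(n,c.keys(),K.round(1).tolist(),X.round(3).tolist())
    for l in ('tin','inner_lid','outer_lid','knob','wax_seal','block_stamp','thread_spool','wax_stick'):
        print(l,[(np.round(r['rect']).tolist(),round(r['p'],2)) for r in recognise(l,n)])
E
```

```text
pics
scene dict_keys(['mtx', 'extrinsics']) [[447.0, 0.0, 316.8], [0.0, 447.0, 237.6], [0.0, 0.0, 1.0]] [[-0.834, -0.552, 0.017, 0.466], [0.273, -0.386, 0.881, -0.271], [-0.48, 0.739, 0.472, -0.523], [0.0, 0.0, 0.0, 1.0]]
tin [([390.0, 265.0, 53.0, 48.0], 0.89)]
inner_lid [([307.0, 370.0, 21.0, 19.0], 0.81)]
outer_lid [([328.0, 213.0, 37.0, 33.0], 0.89), ([368.0, 314.0, 41.0, 55.0], 0.62)]
knob [([369.0, 315.0, 47.0, 50.0], 0.93), ([326.0, 216.0, 38.0, 38.0], 0.91), ([296.0, 357.0, 81.0, 67.0], 0.7)]
wax_seal [([327.0, 229.0, 12.0, 47.0], 0.8)]
block_stamp []
thread_spool [([253.0, 290.0, 19.0, 28.0], 0.84)]
wax_stick [([422.0, 247.0, 18.0, 17.0], 0.68)]
top dict_keys(['mtx', 'extrinsics']) [[609.6, 0.0, 315.5], [0.0, 609.6, 241.3], [0.0, 0.0, 1.0]] [[-0.006, -1.0, 0.001, -0.084], [0.996, -0.006, 0.09, -0.611], [-0.09, 0.001, 0.996, -1.282], [0.0, 0.0, 0.0, 1.0]]
tin [([351.0, 295.0, 49.0, 43.0], 0.87)]
inner_lid []
outer_lid [([282.0, 314.0, 50.0, 49.0], 0.91), ([211.0, 296.0, 51.0, 51.0], 0.64), ([412.0, 187.0, 47.0, 53.0], 0.64), ([414.0, 300.0, 42.0, 3.0], 0.39)]
knob [([209.0, 295.0, 56.0, 42.0], 0.87), ([280.0, 312.0, 57.0, 51.0], 0.85), ([409.0, 186.0, 40.0, 52.0], 0.78)]
wax_seal []
block_stamp [([301.0, 225.0, 24.0, 13.0], 0.81)]
thread_spool [([253.0, 222.0, 11.0, 16.0], 0.78), ([212.0, 292.0, 25.0, 33.0], 0.31)]
wax_stick [([352.0, 294.0, 47.0, 40.0], 0.61), ([415.0, 299.0, 41.0, 5.0], 0.47)]
```

Run:
```python
import cv2
a=cv2.imread('pics/top0.png')[140:370,150:480]; cv2.imwrite('pics/top0c.png',cv2.resize(a,None,fx=2.4,fy=2.4,interpolation=cv2.INTER_CUBIC))
```

```text
(no output)
```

View pics/scene0.png

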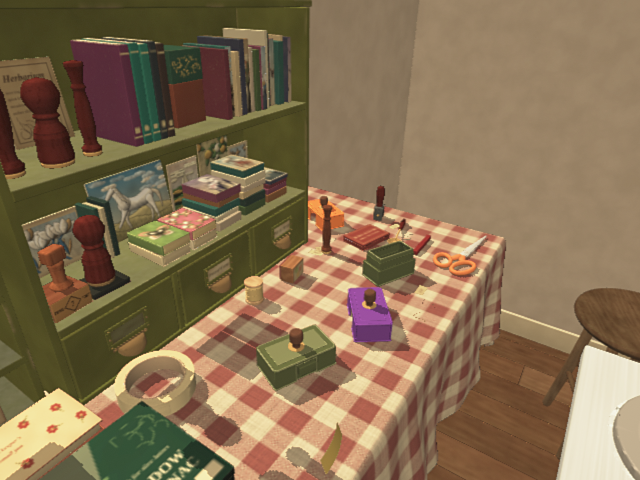

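View pics/top0c.png

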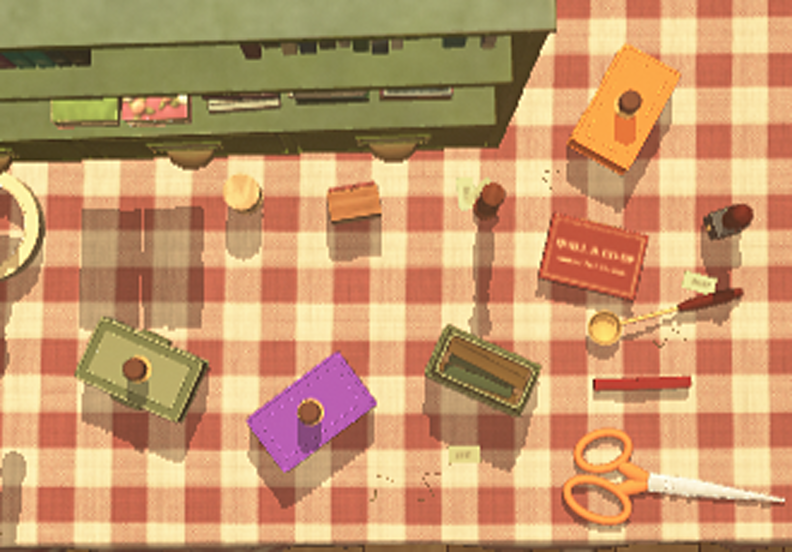

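The top crop shows three caps with knobs:
- The **olive nested lids**, at about (206,293) in the top picture and (296,352) in the scene. They have tabs and slots.
- The **purple one**, at (279,311) in the top picture.
- The **orange one**, at (412,183) in the top picture.

The open tin is at (351,294). By the description, the olive one is the target. Next I go above it and check up close.

Run:
```python
from h import *
K,X,c=E('top')
kn=back([[206.2,293.3]],.065,K,X)[0]; tin=back([[351.2,292.8]],.056,K,X)[0]
print('lid',kn,'tin',tin,'purple',back([[279,311.5]],.062,K,X)[0],'seal',back([[353,226]],.108,K,X)[0],'spool',back([[251,220]],.04,K,X)[0],'stick',back([[417,299.5]],.011,K,X)[0])
print(robot.tip_reach,robot.current_eef_rot(),vision.calibration('wrist'))
for yaw in(67,-113):
    for p in (kn,tin):
        for z in(.02,.25): 
            q=robot.inverse_kinematics([p[0],p[1],z],[180,0,yaw]); print(yaw,z,None if q is None else np.round(q,1))
```

```text
lid [0.50015558 0.13974761 0.065     ] tin [ 0.4994908  -0.16096837  0.056     ] purple [ 0.46176311 -0.01075018  0.062     ] seal [ 0.63366335 -0.16300861  0.108     ] spool [0.65561347 0.05020338 0.04      ] stick [ 0.48449963 -0.30541524  0.011     ]
0.017 [1.79996498e+02 2.05932794e-03 1.65750226e+02] {'mtx': array([[332.85999719,   0.        , 320.78777247],
       [  0.        , 332.85999719, 235.8596243 ],
       [  0.        ,   0.        ,   1.        ]]), 'T_tool_cam': array([[ 6.79415812e-04,  9.44888548e-01,  3.27391463e-01,
         8.45849561e-02],
       [ 9.99999751e-01, -5.79282195e-04, -4.03365834e-04,
         2.94262401e-04],
       [-1.91483712e-04,  3.27391656e-01, -9.44888706e-01,
        -1.27270828e-01],
       [ 0.00000000e+00,  0.00000000e+00,  0.00000000e+00,
         1.00000000e+00]])}
67 0.02 [-43.3  32.1  34.4 108.  -24.1  47.3 -19.3]
67 0.25 [-50.2  16.6  41.8  92.4 -11.4  75.4 -29.7]
67 0.02 [-23.3  40.6  55.7 107.6 -41.2  54.6  28.7]
67 0.25 [-15.6  17.2  40.8  91.5 -11.5  75.6   3.8]
-113 0.02 [-24.4  28.6   9.  107.2  -6.1  44.6 144.9]
-113 0.25 [-33.   14.4  19.3  91.8  -4.9  74.7 144.1]
-113 0.02 [ 58.4  45.9 -61.9 104.5  47.1  59.9 134.5]
-113 0.25 [ 59.9  25.6 -61.6  88.8  22.8  79.3 153.4]
```

```bash
cat >> h.py <<'E'
from scipy.spatial.transform import Rotation as R
def wristX():
    T=np.eye(4); T[:3,3]=robot.current_tool_pos(); T[:3,:3]=R.from_euler('xyz',robot.current_eef_rot(),degrees=True).as_matrix()
    return np.linalg.inv(T@np.array(vision.calibration('wrist')['T_tool_cam']))
E
python3 - <<'E'
from h import *
K=np.array(vision.calibration('wrist')['mtx'])
robot.move_to([.50,.14,.22],[180,0,67]); robot.pause(.3)
X=wristX(); grab('wrist','w_lid.png'); np.save('X_lid.npy',X)
print(recognise('knob','wrist'))
robot.move_to([.50,-.161,.22],[180,0,67]); robot.pause(.3)
X=wristX(); grab('wrist','w_tin.png'); np.save('X_tin.npy',X)
print(recognise('tin','wrist'), robot.current_time_s())
E
```

```text
[{'rect': [344.1, 336.6, 102.1, 89.5], 'p': 0.95}, {'rect': [324.2, 207.4, 65.0, 110.4], 'p': 0.73}, {'rect': [618.0, 436.6, 44.0, 55.5], 'p': 0.63}]
[{'rect': [321.0, 214.1, 54.0, 99.4], 'p': 0.97}] 4.7917
```

View pics/w_lid.png

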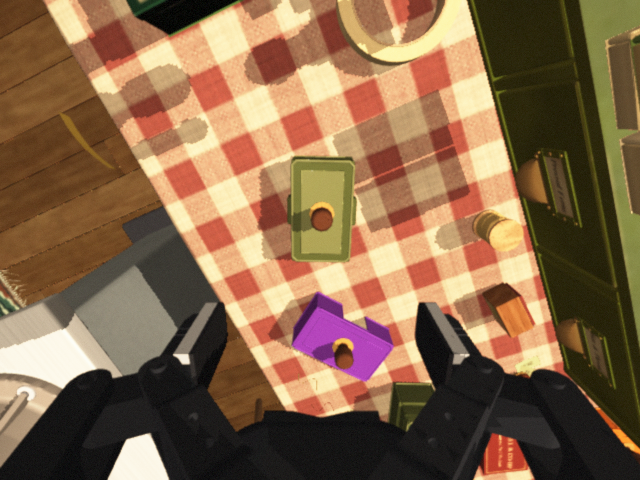

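View pics/w_tin.png

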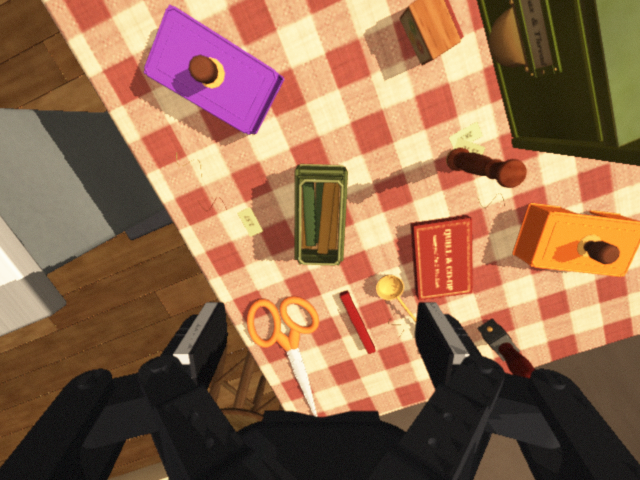

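The wrist views confirm the olive lids with side tabs, knob at (321,217), and the open tin at (321,214). I zoom in on both to read the corners.

Run:
```python
import cv2,numpy as np
o=[]
for n in('lid','tin'):
    a=cv2.imread(f'pics/w_{n}.png')[146:272,280:364]; a=cv2.resize(a,None,fx=4.7,fy=4.7,interpolation=cv2.INTER_CUBIC)
    for r in range(150,272,10): cv2.putText(a,str(r),(0,int((r-146)*4.7)+4),0,.35,(255,255,255),1); cv2.line(a,(24,int((r-146+.5)*4.7)),(30,int((r-146+.5)*4.7)),(255,255,255),1)
    for c in range(290,364,10): cv2.putText(a,str(c),(int((c-280)*4.7)-8,10),0,.35,(255,255,255),1); cv2.line(a,(int((c-280+.5)*4.7),12),(int((c-280+.5)*4.7),18),(255,255,255),1)
    o.append(a)
cv2.imwrite('pics/z1.png',np.hstack(o)); print(np.hstack(o).shape)
```

```text
(592, 790, 3)
```

View pics/z1.png

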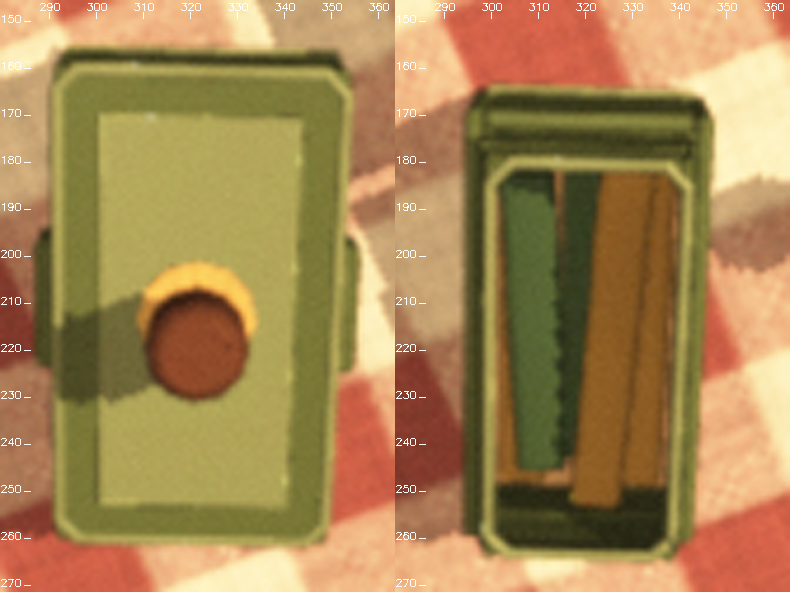

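```bash
cat > fit.py <<'E'
from h import *
from scipy.optimize import least_squares
K=np.array(vision.calibration('wrist')['mtx'])
def fit(name,z,L,Rr,T,B,c0):
    X=np.load(f'X_{name}.npy'); s=[back(p,z,K,X)[:,:2] for p in (L,Rr,T,B)]
    def body(p,q): c,d=np.cos(p[2]),np.sin(p[2]); q=q-p[:2]; return np.c_[c*q[:,0]+d*q[:,1],-d*q[:,0]+c*q[:,1]]
    # picture left = -x of lid, top = +y
    def f(p): 
        b=[body(p,q) for q in s]; return np.r_[b[0][:,0]+p[3],b[1][:,0]-p[3],b[2][:,1]-p[4],b[3][:,1]+p[4]]
    r=least_squares(f,[*c0,np.radians(-23),.028,.05],x_scale=.01); p=r.x
    print(name,p[:2].round(4),'yaw',np.degrees(p[2]).round(2),'dims mm',(2000*p[3:]).round(1),'res mm',(1000*r.fun).round(1)); return p
l=fit('lid',.037,[[290.6,165],[290.8,252]],[[354.4,167],[349.7,254]],[[299,159.3],[348,160.4]],[[299,260.8],[346,261.2]],[.5,.14])
t=fit('tin',.056,[[298.6,188],[298.0,256]],[[342.7,188],[339.3,258]],[[304,178.9],[338,179.1]],[[302,263.6],[336,264]],[.5,-.16])
Xl=np.load('X_lid.npy')
print('knob top',back([[321.5,217.7]],.065,K,Xl)[0])
K2,X2,_=E('top')
im=cv2.imread('pics/top0.png')
# cross-check with top camera: reproject
for p,z,n,w,h in((l,.037,'lid',29,50),(t,.056,'tin',19.1,40.1)):
    c,s=np.cos(p[2]),np.sin(p[2]); P=[[p[0]+(c*a*w-s*b*h)/1e3,p[1]+(s*a*w+c*b*h)/1e3,z] for a,b in((1,1),(-1,1),(-1,-1),(1,-1))]
    print(n,((proj(P,K2,X2)-[150,140]+.5)*2.4).round(0).tolist())
E
python3 fit.py
```

```text
lid [0.5006 0.1411] yaw -24.18 dims mm [ 58.9 100.4] res mm [ 0.2 -0.2 -0.   0.  -0.   0.  -0.3  0.3]
tin [ 0.4979 -0.1628] yaw -24.27 dims mm [39.  80.8] res mm [ 0.2 -0.2  0.1 -0.1 -0.3  0.3 -0.2  0.2]
knob top [0.50193123 0.14403526 0.065     ]
lid [[103.0, 316.0], [75.0, 376.0], [178.0, 422.0], [206.0, 362.0]]
tin [[453.0, 331.0], [435.0, 371.0], [520.0, 409.0], [537.0, 368.0]]
```

The fit matches the given sizes (58.9 x 100.4 mm and 39 x 81 mm) and agrees with the top camera. I grasp next.

```bash
cat > g.py <<'E'
from h import *
lx,ly,lw=.5006,.1411,65.8
fingers.gripper_to(1.0,60)
robot.move_to([lx,ly,.16],[180,0,lw])
print('stop',robot.line_to([lx,ly,.020],[180,0,lw],velocity=.07,f_stop=6))
print(robot.current_tool_pos(),robot.current_contact_force())
fingers.gripper_to(0.0,60)
print('gap',robot.current_finger_gap(),robot.current_gripper_force(),robot.current_contact_force())
grab('wrist','w_grip.png'); print(robot.current_time_s())
E
python3 g.py
```

```text
stop False
[0.50088368 0.14117593 0.02033231] [0.13184408 0.09825696 0.23370723]
gap 0.7861586504878723 67.99494624137878 [-0.41425984 -0.54518109  5.09429075]
8.6917
```

View pics/w_grip.png

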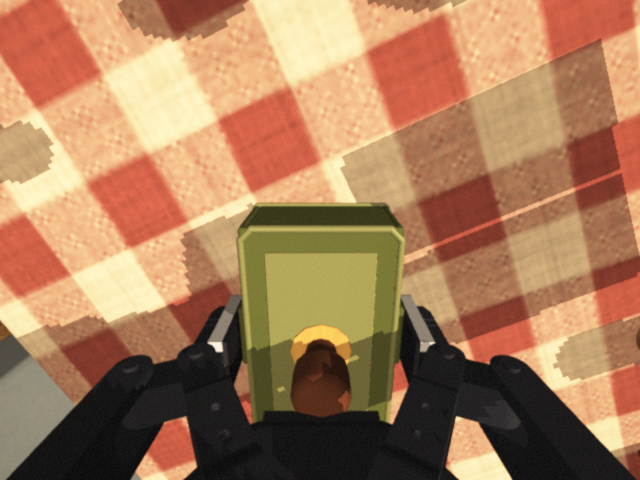

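The lids are gripped, gap 0.786, which is about 67 mm. They sit centred between the jaws, with the far edge at row 226 and the knob at (321,385). Next I lift and check.

```bash
cat > l.py <<'E'
from h import *
K=np.array(vision.calibration('wrist')['mtx'])
def rel(uv,z):
    X=wristX(); P=back(uv,z,K,X)[:,:2]-np.array(robot.current_tool_pos())[:2]; a=np.radians(robot.current_eef_rot()[2]-90); 
    return (1000*np.c_[np.cos(a)*P[:,0]+np.sin(a)*P[:,1],-np.sin(a)*P[:,0]+np.cos(a)*P[:,1]]).round(1).tolist()
print('far edge L/R corners, left, right @row240:',rel([[250,226],[393,226],[238.5,240],[404.5,240]],.037))
x,y,z=robot.current_tool_pos()
robot.line_to([x,y,.15],velocity=.08)
robot.pause(.2); print(robot.current_finger_gap(),robot.current_contact_force(),robot.current_time_s())
grab('wrist','w_lift.png')
E
python3 l.py
```

```text
far edge L/R corners, left, right @row240: [[-24.9, 49.9], [25.0, 49.9], [-29.3, 44.7], [29.5, 44.7]]
0.7810133905133745 [-0.046577    0.59566857 -1.71783613] 10.6667
```

View pics/w_lift.png

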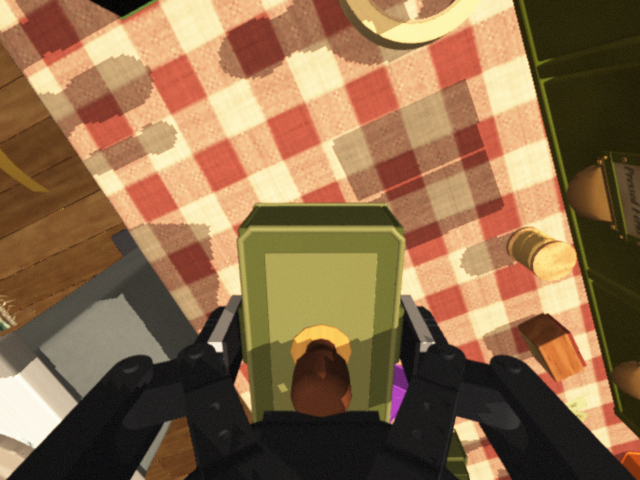

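Both lids come up together, unshifted in the grip (offset about 0.1 mm). I carry them over the tin and lower them.

```bash
cat > p.py <<'E'
from h import *
tx,ty,tw=.4979,-.1628,65.73
robot.line_to([tx,ty,.15],[180,0,tw],velocity=.12)
robot.line_to([tx,ty,.088],velocity=.06); robot.pause(.3)
p=np.array(robot.current_tool_pos()); print(p,robot.current_eef_rot()); 
d=np.array([tx,ty])-p[:2]
grab('wrist','w_over.png')
print('stop',robot.line_to([tx+d[0],ty+d[1],.0545],velocity=.025,f_stop=10))
robot.pause(.2)
print(robot.current_tool_pos(),robot.current_contact_force(),robot.current_torque(),robot.current_finger_gap(),robot.current_time_s())
grab('wrist','w_down.png'); grab('scene','s_down.png')
a=cv2.imread('pics/s_down.png')[190:330,310:480]; cv2.imwrite('pics/s_downc.png',cv2.resize(a,None,fx=4,fy=4,interpolation=cv2.INTER_CUBIC))
E
python3 p.py
```

```text
[ 0.49805499 -0.16279286  0.08821048] [ 1.79976654e+02 -1.28051474e-02  6.57339187e+01]
stop False
[ 0.49764207 -0.16280417  0.05470926] [-2.44933157  0.68118522  2.0823778 ] [0.17447963 0.37550956 0.01002409] 0.7775014333301826 16.625
```

View pics/s_downc.png

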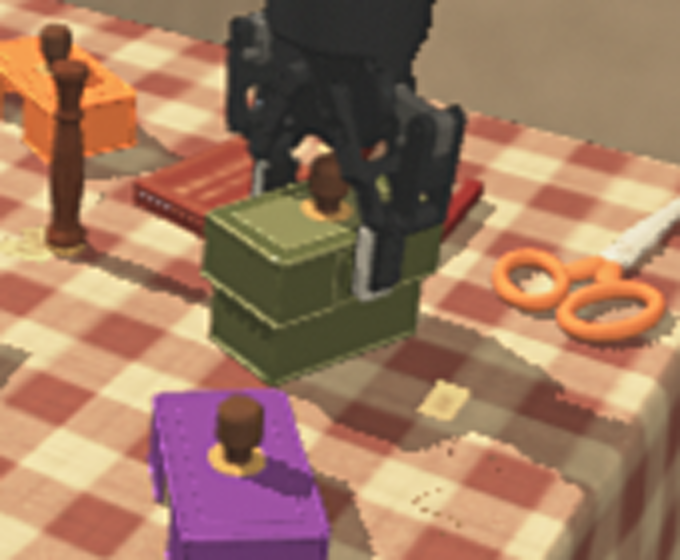

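The inner lid has slid onto the neck; the outer lid's lower edge is a few mm above the tin body, level, and the knob is undisturbed. I seat it by force, release, and back off.

```bash
cat > r.py <<'E'
from h import *
tx,ty,tw=.4979,-.1628,65.73
p=robot.current_tool_pos()
print('seat',robot.line_to([p[0],p[1],.050],velocity=.012,f_stop=8), robot.current_tool_pos(),robot.current_contact_force())
fingers.gripper_to(1.0,60); robot.pause(.5)
print(robot.current_finger_gap(),robot.current_contact_force())
p=robot.current_tool_pos()
robot.line_to([p[0],p[1],.13],velocity=.07)
robot.line_to([tx,ty,.22],[180,0,tw],velocity=.15); robot.pause(.2)
np.save('X_tin2.npy',wristX()); im=grab('wrist','w_rel.png'); g=grab('scene','s_rel.png')
a=im[130:290,260:380]; b=g[200:330,330:480]
a=cv2.resize(a,(412,550),interpolation=cv2.INTER_CUBIC)
for r in range(140,290,10): cv2.putText(a,str(r),(0,int((r-129.5)*3.4375)),0,.35,(255,255,255),1)
for c in range(270,380,10): cv2.putText(a,str(c),(int((c-259.5)*3.4375)-8,10),0,.35,(255,255,255),1)
b=cv2.resize(b,(375,325)); b=np.vstack([b,np.zeros((225,375,3),np.uint8)])
cv2.imwrite('pics/rel.png',np.hstack([a,b])[:,:,::-1]); print(robot.current_time_s())
E
python3 r.py
```

```text
seat True [ 0.49762945 -0.16276732  0.0546862 ] [-0.80212509 -0.11025967  3.47916896]
1.0009186590945234 [-0.13176524 -0.6276756   0.25776186]
20.0583
```

View pics/rel.png

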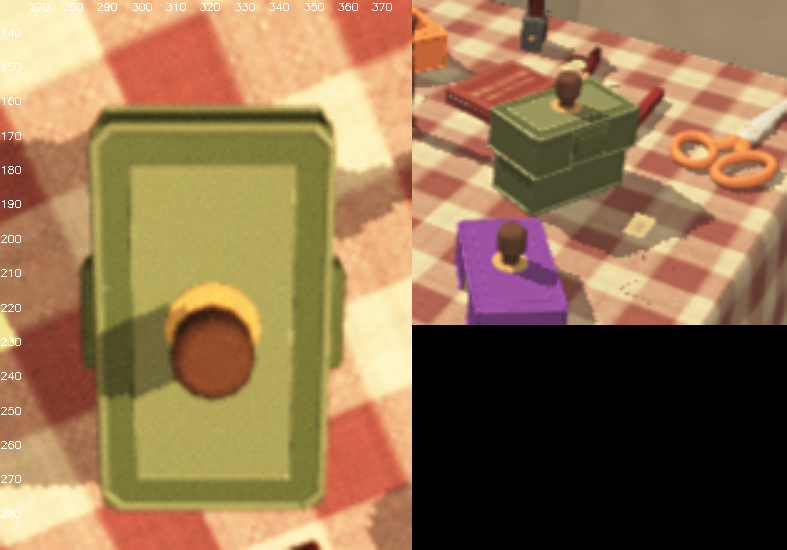

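```bash
sed '/^l=/,$d' fit.py > fit2.py
cat >> fit2.py <<'E'
fit('tin2',.071,[[286.3,173],[288.9,266]],[[356.7,173],[354.0,266]],[[293,165.9],[351,166.2]],[[294.5,277],[349.7,276.7]],[.5,-.16])
E
python3 fit2.py
```

```text
tin2 [ 0.4973 -0.1627] yaw -24.21 dims mm [58.3 99.9] res mm [ 0.3 -0.3 -0.2  0.2  0.1 -0.1 -0.2  0.2]
```

The fit assumes a top plate at z = 71 mm and returns 58.3 x 99.9 mm, centred on the tin, so the lid is home. Next I take the knob.

```bash
cat > k.py <<'E'
from h import *
x,y,w=.4975,-.1627,65.75
fingers.gripper_to(.5,25)
robot.line_to([x,y,.13],[180,0,w],velocity=.12)
hit=robot.line_to([x,y,.093],velocity=.04,f_stop=3)
print('hit',hit,robot.current_tool_pos(),robot.current_contact_force())
if hit: raise SystemExit
fingers.gripper_to(0,25); robot.pause(.2)
print(robot.current_finger_gap(),robot.current_gripper_force(),robot.current_contact_force(),robot.current_time_s())
p=robot.current_tool_pos()
if robot.current_finger_gap()>.1 and abs(robot.current_contact_force()[2])<6:
    robot.line_to([p[0],p[1],.145],velocity=.03)
    robot.line_to([p[0],p[1],.205],velocity=.06); robot.pause(.5)
    print(robot.current_finger_gap(),robot.current_contact_force(),robot.current_time_s())
g=grab('scene','s_end.png')[160:330,310:480]; cv2.imwrite('pics/s_endc.png',cv2.resize(g,None,fx=3.5,fy=3.5)[:,:,::-1])
E
python3 k.py
```

```text
hit False [ 0.49772153 -0.16285396  0.09325277] [ 0.04150627  0.14769685 -0.42224016]
0.21943417533082013 24.516542851924896 [-1.89060498  0.84593197  3.54991829] 23.05
0.215588531901406 [-0.47501388  0.01912233 -1.20232327] 26.5833
```

View pics/s_endc.png

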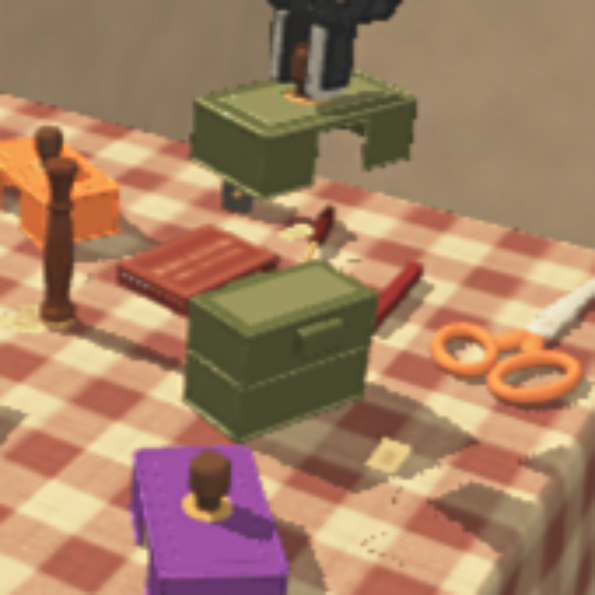

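The outer lid is held level, its lower edge at about 0.15 m. The inner lid sits flush on the tin, and nothing else has moved.

```bash
python3 -c "
from station import workorder
print(workorder.close_job())"
```

```text
the job is handed in; nothing more can be done
None
```

The job is handed in (verdict not reported): the tin is closed by its inner lid, and the outer lid is held level by its knob about 15 cm above the table, after 26.6 s of the allowed 48 s.

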